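# Unlatch the hold-down bar of the tube-rack clamp and hold it up

## Task

Open the tube-rack clamp so that a colleague can take the rack out: take hold of the latch knob on top of the bar's coupler, gently because it is brittle plastic (a grip of at most 40 N), pull it sideways against its spring while the bar is still down, and without forcing the latch lift the coupler off its ball until the free end is about 8 cm up. Finish while still holding the bar up there by the knob, at rest, and leave the rack of tubes and everything else on the bench where it is.

Things in the scene. Friction and masses are not known exactly. Their poses are not given: they have to be found in the camera images.
- station: Tube-rack clamp bolted to the bench: aluminium base plate 345 x 150 x 12 mm. Origin on the bench directly below the ball; its +x runs along the bar from the ball to the hinge, +y is the side to which the latch is pulled, z up. The base plate spans x -60 to +285 mm, y -75 to +75 mm. It is turned up to 25 degrees from world x.
- ball_mount: Steel post fixed to the base plate with a collar and a 38 mm ball, ball centre 120 mm above the bench. It does not move. Origin on the bench below the ball (same place and axes as station).
- bar_hinge (a point): Axis of the bar's hinge, 235 mm from the ball along station +x and 131 mm above the bench. The axis is parallel to station y.
- bar (a joint): Angle of the hinged hold-down bar, rad: 0 level with the coupler down over the ball, growing as the free (ball) end rises; stop at 0.7. At the end the free end's rise is 235 mm x sin(angle) (0.35 rad = 80 mm). The bar is about 0.5 to 0.8 kg in all, takes about 3 to 6 N to raise at the knob, and falls back when let go.
- coupler_top (a point): Middle of the flat top of the coupler, a square aluminium hood 52 x 52 mm on the bar's free end that sits over the ball; 146 mm above the bench when down, right above the ball. Axes as the station's when the bar is down; tilts with the bar.
- latch (a joint): Travel of the sliding spring latch on the coupler, m: 0 closed, growing as it is pulled towards station +y; end stop at 0.018. Its forked bolt under the ball's collar locks the bar until the travel is past 0.012. The spring pulls back with 4 N when closed, 8 N at the stop. It snaps shut if let go.
- bolt: The latch's forked bolt: two steel tines 7 x 30 x 8 mm under the collar of the ball, moving with the latch, their upper face 103 mm above the bench when closed, 2 mm under the collar. Not to be forced up against the collar. (This body's origin lies on the hinge axis.)
- knob: Upright black plastic tab on the latch's slide plate, to hold the latch by: 32 mm along the bar (x), 14 mm thick (y), 45 mm tall; it stands from 153 to 198 mm above the bench, right above the ball when latch and bar are closed, clear on both sides. Brittle: grip it with at most 40 N (20 N is enough). Grip it across its 14 mm from above. It moves with latch and bar. (This body's origin lies on the hinge axis.)
- knob_grip (a point): Point in the middle of the knob's thickness and length, 178 mm above the bench when closed (20 mm below the knob's top, 25 mm above the slide plate): the place to grip. Axes as the station's when the bar is down; tilts with the bar.
- tube_rack: White rack 128 x 104 mm with 20 capped tubes, 98 mm tall, standing loose on the base plate under the bar. Origin: centre of its underside. Leave alone.
- spare_rack: White rack 104 x 80 mm with 12 capped tubes, 98 mm tall, loose. Origin: centre of its underside. Leave alone.
- beaker: Glass beaker, 66 mm across, 85 mm tall, beside the clamp. Origin: centre of its underside. Leave alone.
- reagent_jar: Glass jar with a cap, 52 mm across, 85 mm tall, beside the clamp. Origin: centre of its underside. Leave alone.
- rinse_bottle: White bottle, 68 mm across, 170 mm tall. Origin: centre of its underside. Leave alone.
- dish: Shallow clear dish, 90 mm across, 16 mm tall. Origin: centre of its underside. Leave alone.
- spatula: Steel spatula 180 mm long lying flat. Leave alone.

How it is judged:
On the way, in this order (a step that is already met when the one before it is completed fails the run):
1. the latch is pulled sideways past its release travel (more than 12.5 mm) by the knob while the bar is still down (value of joint latch above 0.0125 m and value of joint bar below 0.04 rad and contact force between the fingers and knob above 1 N), for 0.1 s.
2. the coupler is lifted off the ball, its free end more than 55 mm up, held by the knob (value of joint bar above 0.235 rad and contact force between the fingers and knob above 1 N), for 0.2 s.
At the end, for the whole second after the job is handed in: The fingers still hold the knob and the bar is at rest with its free end 55 to 120 mm above where it sat (0.235 to 0.55 rad); the rack and all the other things are within 25 mm of where they were and the rack is upright (all of step 2 and value of joint bar below 0.55 rad and velocity of joint bar between -0.1 and 0.1 rad/s and distance of each of tube_rack, spare_rack, beaker, reagent_jar, rinse_bottle, dish, spatula from where it was at the start of the episode below 0.025 m and angle between tube_rack's own z axis and vertical below 0.1 rad); the arm keeps its last pose, push and grip.
It fails at once if the brittle knob is squeezed or pushed too hard (the fingers' forces on it together pass 110 N, about 55 N a finger) (contact force between the fingers and knob above 110 N).
It fails at once if the bar is forced up against the closed latch (more than 25 N between bolt and ball) (contact force between bolt and ball_mount above 25 N).
It fails at once if a bystander (the racks, beaker, jar, bottle, dish or spatula) is pushed or knocked more than 25 mm away (distance of any of tube_rack, spare_rack, beaker, reagent_jar, rinse_bottle, dish, spatula from where it was at the start of the episode above 0.025 m).
It also fails if it takes over 32 s, if anything falls off the work surface, if the arm or the gripper's body presses on something with over 40 N, if the wrist force passes 120 N, or if a joint passes its speed limit or range.

## Robot

A 6-joint arm with a two-finger parallel gripper is mounted at the origin on the work surface. World frame = base frame: x ahead of the robot, y to its left, z up, the work surface at z = 0. Lengths are in m, angles in rad, forces in N, time in s.
With the tool pointing down it reaches from about 0.4 to 0.825 m from the base axis. Payload 7 kg.
Tool frame: the origin (TCP) lies midway between the tips of the shut fingers; the grasp point (between the pads) lies 19 mm behind it; z points along the fingers, y is the line along which they close (so a half turn about z gives the same grasp; the last joint's range is limited). The gripper opens to 88 mm and grips with 3 to 60 N. Pads are 19 mm wide; open, the fingers measure 130 mm over their backs; the gripper's body (78 mm by 193 mm) begins 47 mm behind the grasp point.
Start: joints at [-1.033, 0.359, 0.012, 0, -1.224, -0.288], TCP at [0.167, -0.654, 0.227] pointing down, gripper open.
Joint ranges: [-3.07, 3.07], [-1.43, 2.12], [-1.02, 1.25], [-3.03, 1.67], [-3.05, -0], [-3.03, 3.03]. Speed limits (rad/s): [2.39, 2.39, 3.01, 3.14, 3.14, 3.14].

## Interface

Orientations are given as [roll, pitch, yaw] about the fixed x, y, z axes, in that order (R = Rz(yaw) Ry(pitch) Rx(roll)).
In Python, from station import arm gives the robot as it stands.
- The arm moves only by the tool servo_tool, never from a script. Its argument "deltas" is a list of rows, each a list of 7 numbers: the closure, from -1 (fully open) to 1 (shut), then the shift along the tool's x, y, z in mm, then the turn, a rotation vector about the tool's x, y, z in degrees. In form: [[gripper, x, y, z, ax, ay, az], ...]. A call has 1 to 20 rows; each row shifts and turns the commanded pose from where the row before left it, along the tool's axes as they then stand; what a row does not reach is not made up. A row lasts 1/12 s, in which the tool goes at most 41.7 mm and 7.16 degrees, less where a joint would pass 70% of its speed; a pose out of reach is approached as far as the arm can. A call is refused whole if a number of a shift passes 41.7 or a number of a turn 7.16, either way. A call with a gripper value outside its range is refused whole. The fingers move at their own pace and stop on an object; "squeeze" is the grip in N (left out, the last holds). Time passes only in rows, so rows that do not move let the fingers close. It gives the time, the measured TCP pose, the force, the opening and the grip force at its end, in the units of the state.
- arm.get_state(): the state, without advancing time (a new reading comes with each control period).
- arm.grab_frame(name): name is "scene" or "top"; returns a dict with "color" (384x512x3 uint8, red, green, blue), "K" (3x3 intrinsics, pixels), "position" and "orientation" of the camera in the world. Camera axes: x right, y down, z forward; pixel columns grow to the right and rows downward; lengths in m; the calibration is good to about 2 mm. A picture is of the moment at which its call begins. There is no depth.
- arm.job_done(): hands the job in; it is judged then, once.
Trained networks look in a picture, given as the dict that the camera call returned (one of the last four; its "shot" number tells which), for a name from the list of things; names that differ only in an ending like _2 or _b are one class to them, and where a whole thing is asked for, a point or a joint stands for the part that bears it (a point fixed in the world has none). Each returns a list of dicts, best first, with "conf" (0 to 1); they miss things now and then, are a little off and sometimes report something else, mostly with a low value. They report only what shows in the picture. A call takes as long as a camera call.
- arm.recognise(query, picture): "at" ([x, y, z] in m, in the coordinates of the camera as it stood for that picture, good to about 4 mm: the middle of the surface that is visible of it).
The state is a dict: "t": time; "q": joint angles; "qd": joint speeds; "joint_efforts": joint torques, N m; "eef_pos": TCP position; "ee_rot": TCP orientation; "force": force on the tool from outside, world axes, zero at the start; "moment": the same for the moment, N m; "width": finger opening in m; "gripper_force": force on a finger pad.
Only numpy, scipy, OpenCV 4.12 (cv2) and the standard library are available. Lean on these libraries where they do the work, as an engineer would, in place of code of your own. Each camera call takes 0.05 s, during which the arm holds its last target. There are 200 camera calls.

## Working session

There is one attempt and no reset: what is moved stays moved. The work goes in short steps, Python scripts to look and compute and a tool call to move; the robot and the scene stay as the last step left them, time stands still between calls to the robot, and variables do not carry over. Pictures are saved under pics/ and viewed, at most 10 in all, crops included, and the job is handed in when it is done.

Besides the shell and the picture viewer there is one more tool, called as name(argument=value, ...), one argument or row to a line, values as JSON. servo_tool: Moves the arm, as the interface text tells. Its arguments: {"type":"object","properties":{"deltas":{"type":"array","items":{"type":"array","items":{"type":"number"}}},"squeeze":{"type":"number"}},"required":["deltas"]}

```bash
mkdir -p pics; cat > h.py <<'E'
import numpy as np, cv2
from scipy.spatial.transform import Rotation as R
from station import arm
def rot(o):
    o=np.array(o,float)
    return o if o.shape==(3,3) else (R.from_euler('xyz',o).as_matrix() if o.size==3 else R.from_quat(o).as_matrix())
def world(f,p): return np.array(f['position'])+rot(f['orientation'])@np.array(p)
def pix(f,P):
    c=rot(f['orientation']).T@(np.array(P)-f['position']); u=np.array(f['K'])@c; return u[:2]/u[2]
def onplane(f,uv,z):
    d=rot(f['orientation'])@np.linalg.solve(np.array(f['K']),[uv[0],uv[1],1]); p=np.array(f['position']); return p+d*(z-p[2])/d[2]
E
python3 - <<'E'
from h import *
print(arm.get_state())
for n in ('scene','top'):
    f=arm.grab_frame(n); cv2.imwrite(f'pics/{n}0.png',f['color'][...,::-1]); print(n,f['position'],f['orientation'])
    for q in ('knob','coupler_top','ball_mount','station','tube_rack','beaker','reagent_jar','rinse_bottle','spare_rack'):
        for r in arm.recognise(q,f)[:2]: print(q,round(r['conf'],2),world(f,r['at']).round(3),pix(f,world(f,r['at'])).round())
E
```

```text
{'t': 0.0, 'q': array([-1.03290681e+00,  3.59370747e-01,  1.10615014e-02, -3.95973283e-04,
       -1.22409069e+00, -2.88101575e-01]), 'qd': array([ 0.00034656,  0.00032562,  0.00100352, -0.00025833,  0.00036367,
       -0.00016627]), 'joint_efforts': array([ 1.78894206e-03, -5.82718492e+01,  2.93050539e+01,  6.99776441e+00,
        6.57933037e-03, -1.67744938e-04]), 'eef_pos': array([ 0.16672657, -0.65357504,  0.22562601]), 'ee_rot': array([ 3.13994936e+00, -9.87895145e-05, -2.89193948e+00]), 'force': array([-0.75023193, -0.06642549,  0.45660957]), 'moment': array([-0.0553639 , -0.03844244,  0.00983884]), 'gripper_force': 0.0, 'width': 0.08800520256068274}
scene [1.18437167 0.43761649 1.33829653] [-2.60798595 -0.00425218  2.19965898]
coupler_top 0.8 [ 0.631 -0.     0.14 ] [247. 193.]
ball_mount 0.69 [ 0.544 -0.008  0.021] [261. 192.]
ball_mount 0.33 [ 0.535 -0.007  0.15 ] [263. 169.]
station 0.56 [0.686 0.01  0.024] [240. 224.]
tube_rack 0.74 [ 0.534 -0.005  0.15 ] [264. 169.]
tube_rack 0.57 [0.676 0.04  0.078] [249. 219.]
beaker 0.92 [ 0.599 -0.162  0.054] [216. 175.]
beaker 0.52 [ 
[... 155 characters left out ...]
.475 0.06 ] [371. 296.]
top [ 5.32396679e-01 -4.24950937e-04  1.45354287e+00] [-3.08831716  0.02530973 -1.5948647 ]
coupler_top 0.69 [ 0.638 -0.008  0.136] [266. 187.]
ball_mount 0.44 [ 0.601 -0.171  0.016] [306. 197.]
station 0.63 [0.505 0.454 0.007] [154. 225.]
station 0.57 [0.646 0.458 0.059] [149. 190.]
tube_rack 0.56 [0.639 0.014 0.071] [260. 188.]
tube_rack 0.26 [ 0.632 -0.007  0.012] [265. 191.]
beaker 0.5 [ 0.6   -0.171  0.015] [306. 198.]
beaker 0.43 [ 0.519 -0.464 -0.001] [379. 216.]
reagent_jar 0.63 [ 0.639 -0.007  0.011] [265. 189.]
reagent_jar 0.54 [0.653 0.122 0.087] [232. 185.]
rinse_bottle 0.85 [ 0.642 -0.465  0.111] [387. 184.]
spare_rack 0.58 [0.643 0.461 0.059] [148. 190.]
```

```bash
python3 - <<'E'
import cv2
for n,c in (('scene',(200,130,110,130)),('top',(190,130,150,130))):
    a=cv2.imread(f'pics/{n}0.png'); x,y,w,h=c
    cv2.imwrite(f'pics/{n}0c.png',cv2.resize(a[y:y+h,x:x+w],None,fx=4.5,fy=4.5,interpolation=cv2.INTER_CUBIC))
E
```

```text
(no output)
```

View pics/scene0c.png

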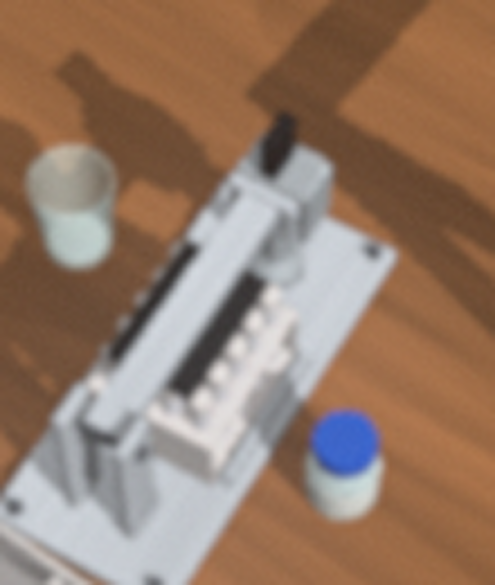

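View pics/top0c.png

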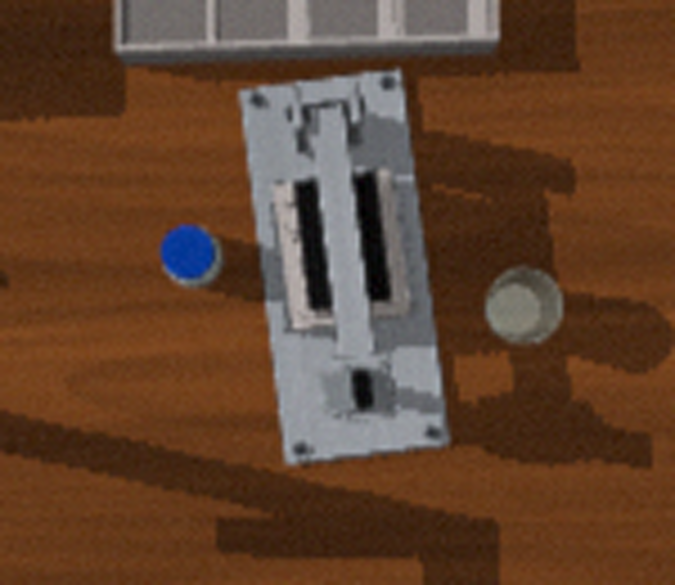

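The top view is rotated so that image up is world +x and left is +y. The knob is at crop (363,390), the plate corners are at (240,92), (400,70), (448,440) and (288,464), and the hinge is at the far end. The jar is on the +y side.

```bash
python3 - <<'E'
from h import *
from scipy.optimize import least_squares
f={n:arm.grab_frame(n) for n in('top','scene')}
T=lambda u:np.array(u)/4.5+[190,130]
S=lambda u:np.array(u)/4.5+[200,130]
obs=[('top',(285,75,12),T((240,92))),('top',(285,-75,12),T((400,70))),('top',(-60,-75,12),T((448,440))),('top',(-60,75,12),T((288,464))),
 ('scene',(-60,75,12),S((397,252)))]
def res(p,full=False):
    c,s=np.cos(p[2]),np.sin(p[2]); o=[]
    for n,q,uv in obs:
        q=np.array(q)/1e3; o.append(pix(f[n],[p[0]+c*q[0]-s*q[1],p[1]+s*q[0]+c*q[1],q[2]])-uv)
    return np.ravel(o)
r=least_squares(res,[.53,-.02,.1]); p=r.x; print(p,np.degrees(p[2]),r.fun.round(1))
for n in f:
    # dark knob centroid near expected
    g=pix(f[n],[p[0],p[1],.176]); print(n,'pred top',pix(f[n],[p[0],p[1],.198]),'pred bottom',pix(f[n],[p[0],p[1],.153]))
    m=(f[n]['color'].max(2)<60).astype(np.uint8); k,l,st,ce=cv2.connectedComponentsWithStats(m)
    for i in range(1,k):
        if np.hypot(*(ce[i]-g))<20: print(st[i],ce[i],onplane(f[n],ce[i],.19))
E
```

```text
[ 0.52934367 -0.02085617  0.09785193] 5.606502481610263 [-0.5 -0.9  0.2 -0.6  0.2  0.9 -1.   0.  -0.5 -1.2]
top pred top [270.25668695 216.27847784] pred bottom [270.0561205  216.25340254]
[268 212   5   9  34] [270.29411765 216.05882353] [ 0.53010209 -0.0211401   0.19      ]
scene pred top [261.17792855 157.44900094] pred bottom [261.03435377 165.50530239]
[259 156   6  12  47] [261.40425532 161.4893617 ] [ 0.53682547 -0.01447877  0.19      ]
```

servo_tool(
  deltas=[
    [-1, 0, 0, -20, 0, 0, 4.4],
    [-1, 0, 0, -20, 0, 0, 4.3],
    [-1, -23, 33, 0, 0, 0, 0],
    [-1, -23, 33, 0, 0, 0, 0],
    [-1, -23, 33, 0, 0, 0, 0],
    [-1, -23, 33, 0, 0, 0, 0],
    [-1, -23, 33, 0, 0, 0, 0],
    [-1, -23, 33, 0, 0, 0, 0],
    [-1, -23, 33, 0, 0, 0, 0],
    [-1, -23, 33, 0, 0, 0, 0],
    [-1, -23, 33, 0, 0, 0, 0],
    [-1, -23, 33, 0, 0, 0, 0],
    [-1, -23, 33, 0, 0, 0, 0],
    [-1, -23, 33, 0, 0, 0, 0],
    [-1, -23, 33, 0, 0, 0, 0],
    [-1, -23, 33, 0, 0, 0, 0],
    [-1, -23, 33, 0, 0, 0, 0],
    [-1, -23, 33, 0, 0, 0, 0],
    [-1, -9, 0, 0, 0, 0, 0],
    [-1, 0, 0, 0, 0, 0, 0],
  ],
)

```text
t: 2.77
eef_pos: [0.4921, -0.0896, 0.2664]
ee_rot: [-3.141, 0.0, -3.04]
force: [0.2, -0.4, -0.2]
width: 0.0878
gripper_force: 0.0
```

servo_tool(
  deltas=[
    [-1, -15, 22, 0, 0, 0, 0],
    [-1, -15, 22, 0, 0, 0, 0],
    [-1, -14, 20.5, 0, 0, 0, 0.2],
    [-1, 0, 0, 25, 0, 0, 0],
    [-1, 0, 0, 25, 0, 0, 0],
    [-1, 0, 0, 0, 0, 0, 0],
    [-1, 0, 0, 0, 0, 0, 0],
  ],
)

```text
t: 3.35
eef_pos: [0.5269, -0.0242, 0.2161]
ee_rot: [-3.141, -0.003, -3.048]
force: [-0.4, -0.4, 0.5]
width: 0.0879
gripper_force: 0.0
```

```bash
python3 - <<'E'
from h import *
s=arm.get_state(); print(s['t'],s['eef_pos'],s['ee_rot'])
f=arm.grab_frame('scene'); print(pix(f,s['eef_pos']))
cv2.imwrite('pics/s1.png',cv2.resize(f['color'][100:220,200:320,::-1],None,fx=5,fy=5,interpolation=cv2.INTER_CUBIC))
E
```

```text
3.35 [ 0.52686282 -0.02422613  0.21610763] [-3.14070654e+00 -2.69872162e-03 -3.04781341e+00]
[260.82471804 153.0254914 ]
```

View pics/s1.png

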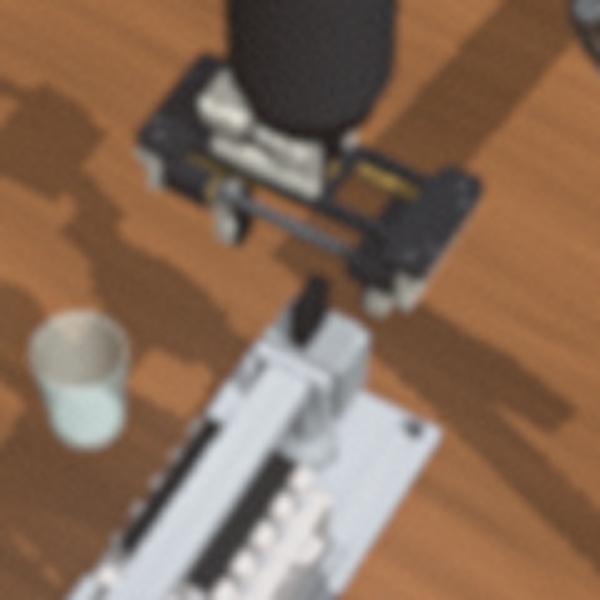

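The knob at crop (310,310) lies between the open fingers at (230,220) and (385,300), and both sides are clear. I'll descend, centre on it and close gently.

servo_tool(
  deltas=[
    [-1, -3.5, 3, 18, 0, 0, 0],
    [-1, 0, 0, 18, 0, 0, 0],
    [-1, 0, 0, 17, 0, 0, 0],
    [-1, 0, 0, 0, 0, 0, 0],
    [1, 0, 0, 0, 0, 0, 0],
    [1, 0, 0, 0, 0, 0, 0],
    [1, 0, 0, 0, 0, 0, 0],
    [1, 0, 0, 0, 0, 0, 0],
    [1, 0, 0, 0, 0, 0, 0],
    [1, 0, 0, 0, 0, 0, 0],
    [1, 0, 0, 0, 0, 0, 0],
    [1, 0, 0, 0, 0, 0, 0],
  ],
  squeeze=20,
)

```text
t: 4.4
eef_pos: [0.5311, -0.0199, 0.1637]
ee_rot: [-3.142, 0.0, -3.047]
force: [0.4, -0.4, -0.1]
width: 0.0402
gripper_force: 0.0
```

servo_tool(
  deltas=[
    [1, 0, 0, 0, 0, 0, 0],
    [1, 0, 0, 0, 0, 0, 0],
    [1, 0, 0, 0, 0, 0, 0],
    [1, 0, 0, 0, 0, 0, 0],
    [1, 0, 0, 0, 0, 0, 0],
    [1, 0, 0, 0, 0, 0, 0],
    [1, 0, 0, 0, 0, 0, 0],
    [1, 0, 0, 0, 0, 0, 0],
  ],
)

```text
t: 5.07
eef_pos: [0.531, -0.0196, 0.1635]
ee_rot: [3.141, -0.0, -3.047]
force: [-0.7, 5.0, 0.2]
width: 0.0141
gripper_force: 20.0
```

servo_tool(
  deltas=[
    [1, 0, 3, 0, 0, 0, 0],
    [1, 0, 3, 0, 0, 0, 0],
    [1, 0, 3, 0, 0, 0, 0],
    [1, 0, 3, 0, 0, 0, 0],
    [1, 0, 3, 0, 0, 0, 0],
    [1, 0, 0, 0, 0, 0, 0],
    [1, 0, 0, 0, 0, 0, 0],
    [1, 0, 0, 0, 0, 0, 0],
  ],
)

```text
t: 5.73
eef_pos: [0.5296, -0.006, 0.1635]
ee_rot: [-3.14, -0.0, -3.047]
force: [2.2, -6.3, -2.2]
width: 0.0139
gripper_force: 20.0
```

servo_tool(
  deltas=[
    [1, 0, 1, 0, 0, 0, 0],
    [1, 0, 1, 0, 0, 0, 0],
    [1, 0, 0, 0, 0, 0, 0],
    [1, 0, 0, 0, 0, 0, 0],
    [1, 0, 0, 0, 0, 0, 0],
  ],
)

```text
t: 6.15
eef_pos: [0.5295, -0.0041, 0.1636]
ee_rot: [-3.14, -0.0, -3.047]
force: [2.7, -8.1, -2.5]
width: 0.0139
gripper_force: 20.0
```

```bash
python3 - <<'E'
from h import *
s=arm.get_state(); print(s['eef_pos'],s['force'],s['moment'])
f=arm.grab_frame('scene')
cv2.imwrite('pics/s2.png',cv2.resize(f['color'][100:220,200:320,::-1],None,fx=5,fy=5,interpolation=cv2.INTER_CUBIC))
E
```

```text
[ 0.52948179 -0.0041378   0.16355943] [ 2.715322   -8.10417703 -2.50219827] [-2.39290468 -0.80762549  0.18165925]
```

View pics/s2.png

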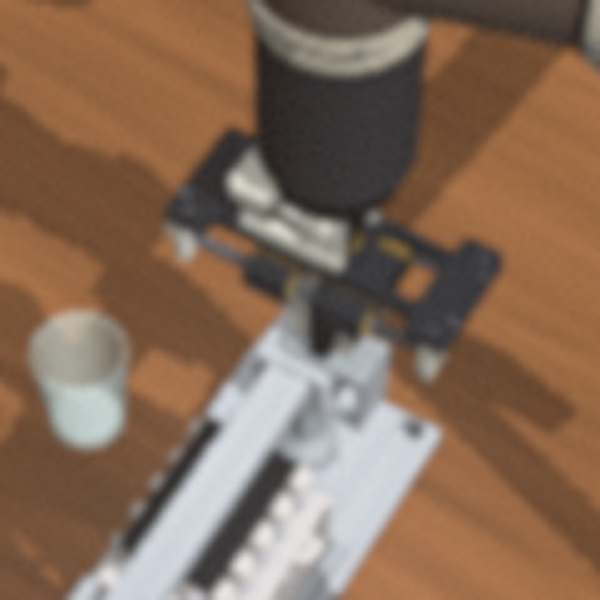

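The slide plate is visibly out to +y (about 15.6 mm of travel, force about 8.5 N). Next I'll start the lift along the hinge arc with a small test.

servo_tool(
  deltas=[
    [1, -0.6, 0, -4, 0, 1, 0],
    [1, -0.6, 0, -4, 0, 1, 0],
    [1, -0.6, 0, -4, 0, 1, 0],
    [1, 0, 0, 0, 0, 0, 0],
    [1, 0, 0, 0, 0, 0, 0],
  ],
)

```text
t: 6.62
eef_pos: [0.5313, -0.0041, 0.1752]
ee_rot: [-3.14, -0.054, -3.048]
force: [1.5, -7.2, -2.9]
width: 0.014
gripper_force: 20.0
```

servo_tool(
  deltas=[
    [1, -1.3, 0, -8.15, 0, 2, 0],
    [1, -1.3, 0, -8.15, 0, 2, 0],
    [1, -1.3, 0, -8.15, 0, 2, 0],
    [1, -1.3, 0, -8.15, 0, 2, 0],
    [1, 0, 0, 0, 0, 0, 0],
    [1, 0, 0, 0, 0, 0, 0],
  ],
)

```text
t: 7.12
eef_pos: [0.5393, -0.0036, 0.2067]
ee_rot: [-3.139, -0.196, -3.048]
force: [-0.8, -7.5, -3.0]
width: 0.014
gripper_force: 20.0
```

servo_tool(
  deltas=[
    [1, -1.3, 0, -8.15, 0, 2, 0],
    [1, -1.3, 0, -8.15, 0, 2, 0],
    [1, -1.3, 0, -8.15, 0, 2, 0],
    [1, -1.3, 0, -8.15, 0, 2, 0],
    [1, -0.6, 0, -4, 0, 1, 0],
    [1, 0, 0, 0, 0, 0, 0],
    [1, 0, 0, 0, 0, 0, 0],
    [1, 0, 0, 0, 0, 0, 0],
    [1, 0, 0, 0, 0, 0, 0],
  ],
)

```text
t: 7.87
eef_pos: [0.5537, -0.0023, 0.2409]
ee_rot: [-3.139, -0.352, -3.049]
force: [-2.1, -7.9, -2.3]
width: 0.0137
gripper_force: 20.0
```

```bash
python3 - <<'E'
from h import *
s=arm.get_state(); print(s['eef_pos'],s['ee_rot'],s['force'],s['qd'].round(4),s['gripper_force'])
f=arm.grab_frame('scene')
cv2.imwrite('pics/s3.png',cv2.resize(f['color'][80:230,190:340,::-1],None,fx=4,fy=4,interpolation=cv2.INTER_CUBIC))
E
```

```text
[ 0.55370628 -0.00233167  0.24090265] [-3.13872738 -0.35243214 -3.04880472] [-2.07068686 -7.9398367  -2.29689605] [-0.0009 -0.0008 -0.0001 -0.0004 -0.0004 -0.0007] 20.007237195968628
```

View pics/s3.png

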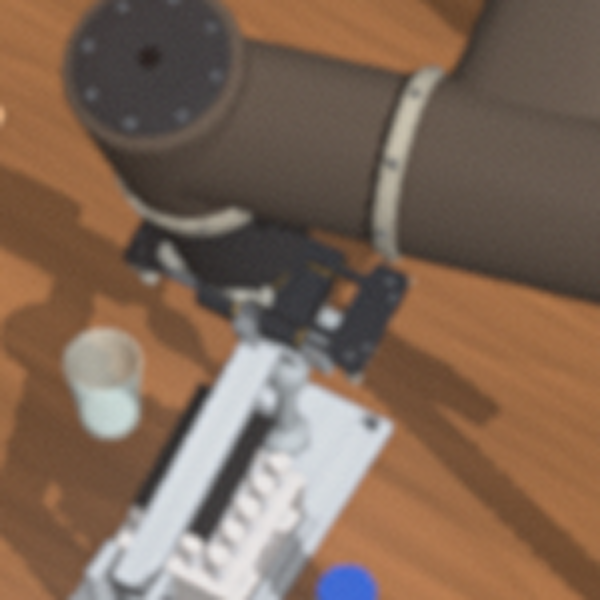

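The bar is up and clear of the ball, which is exposed at crop (288,370). The fingers still hold the knob, the arm is at rest, and the rack and beaker have not moved.

```bash
python3 -c "
from station import arm
print(arm.job_done())"
```

```text
the job is handed in; nothing more can be done
None
```

The clamp is open and the job is handed in: the arm is still holding the bar by the knob at about 0.35 rad (free end about 80 mm up), with a 20 N grip. The rack and beaker looked undisturbed in the last picture, and the hand-in returned no verdict.

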